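Lock the painting turntable

ROBOT

A 6-joint arm with a two-finger parallel gripper is mounted at the origin on the work surface. World frame = base frame: x ahead of the robot, y to its left, z up, the work surface at z = 0. Lengths are in m, angles in rad, forces in N, time in s.
With the tool pointing down it reaches from about 0.35 to 0.725 m from the base axis. Payload 6 kg.
Tool frame: the origin (TCP) lies on the centre line of the jaws, within the pads' length; the fingertips stand 22 mm ahead of it and the grasp point (between the pads) lies 3 mm ahead of it; z points along the fingers, y is the line along which they close (so a half turn about z gives the same grasp; the last joint's range is limited). The gripper opens to 85 mm and grips with 20 to 120 N. Pads are 22 mm wide; open, the fingers measure 114 mm over their backs; the gripper's body (76 mm by 85 mm) begins 54 mm behind the grasp point. The pads swing forward as they close: fully open they stand 13 mm farther back than shut.
Start: joints at [-0.969, 0.04, 0.085, 0, -1.615, -0.334], TCP at [0.159, -0.579, 0.253] pointing down, gripper open.
Joint ranges: [-2.56, 2.56], [-1.29, 2.01], [-1.08, 1.49], [-3.29, 1.98], [-2.81, -0.18], [-2.99, 2.99]. Speed limits (rad/s): [2.57, 2.57, 3.01, 3.14, 3.14, 3.14].

INTERFACE

Orientations are given as a unit quaternion [x, y, z, w].
In Python, from workcell import bot gives the robot as it stands. The module is installed in compiled form; this text tells all that it offers. Calls block until the motion is done:
- bot.movep(position, orientation): joint-space move of the TCP to a pose.
- bot.servo_line(position, ori=None, rate=0.15, threshold=None): straight line of the TCP; ori=None keeps the orientation; rate is the mean speed in m/s. With threshold (N) it stops when the force on the tool has changed by that much, and returns True; else False.
- bot.goto_joints(angles): joint-space move.
- bot.grip(opening, newtons=None): finger opening in m; newtons is the grip in N (None keeps the last); returns when the fingers have stopped.
- bot.sleep(seconds).
- bot.solve_ik(position, orientation): joint angles nearest the present ones, or None.
- bot.camera(name): name is "side" or "top"; returns (picture, depth): 400x640x3 uint8, red, green, blue; 400x640 float32, m along the optical axis (not along the pixel's ray), 0 where there is no reading.
- bot.get_calibration(name): a dict with "fx", "fy", "cx", "cy" (pixels), "k1" (the pictures are not rectified: a ray, as slopes to the right and down, at radius r is drawn at 1 + k1 r^2 times it, then the intrinsics apply), "position" and "orientation" of the camera in the world. Camera axes: x right, y up, looking along -z (the intrinsics and any distortion apply to the point x, -y, -z); pixel columns grow to the right and rows downward; lengths in m; the calibration is good to about 2 mm. A picture is of the moment at which its call begins. get_calibration takes no time and is no camera call.
A pose or a line that the arm cannot do raises bot.Unreachable and nothing moves.
- bot.close_job(): hands the job in; it is judged then, once.
Readings, each from a call of its own:
- bot.read_clock(): time.
- bot.read_joint_positions(): joint angles.
- bot.read_joint_velocities(): joint speeds.
- bot.read_effort(): joint torques, N m.
- bot.read_ee_pos(): TCP position.
- bot.read_tool_rot(): TCP orientation.
- bot.read_wrist_force(): force on the tool from outside, world axes, zero at the start.
- bot.read_wrist_torque(): the same for the moment, N m.
- bot.read_opening(): finger opening in m.
- bot.read_grip_force(): force on a finger pad.
Only numpy, scipy, OpenCV 4.12 (cv2) and the standard library are available. Lean on these libraries where they do the work, as an engineer would, in place of code of your own. Each camera call takes 0.05 s, during which the arm holds its last target. There are 200 camera calls.

TASK

Lock the painting turntable so the flower cup on it cannot turn: using only your fingers, push the wheel round by one of its upright stops until the slot in its rim faces the lock bar, then push the bar by its thumb plate fully home into the slot. Nothing is to be lifted: leave the cup standing in its place on the wheel, and the paint tub, paint bottle and brush where they are.

Things in the scene. Friction and masses are not known exactly. Their poses are not given: they have to be found in the camera images.
- turntable: the fixed cast-iron base of the turntable. Origin on the table directly under the wheel's vertical axis, z up. Its x axis points level from the wheel's axis straight along the lock bar, outwards to the thumb plate. Round foot 180 mm across; the guide block that the bar slides in is 44 mm wide, stands at x = 112 to 152 mm and is 80 mm high (82 at its screw heads)
- wheel (a joint): turn of the wheel in rad about the upward vertical axis (counter-clockwise from above positive), no end stops. 0 (or any multiple of 2 pi) = the slot faces the lock bar exactly; it starts anywhere outside 0.65 rad either side of that. About 0.09 N m of bearing friction: it stays where it is left. The wheel is an aluminium disc 200 mm across, its flat top 76 mm above the table, with ONE slot cut through its rim: 20 mm wide, 36 mm deep, flared to 34 mm at the mouth
- slot_mouth (a point): the middle of the slot's open mouth: on the rim, 100 mm from the wheel's axis, at the height of the wheel's top. Moves with the wheel
- stop_a (a point): the middle of the top end of one of three alike upright steel stops on the wheel: round posts 14 mm in diameter, 44 mm tall above the wheel's top, 80 mm from the wheel's axis. Each stands on a radial foot strip 14 mm wide and 6 mm high that runs from 94 mm inwards to a small rubber pad (14 mm high) beside the cup, 45 mm from the axis. Seen from above, stop_a is 60 degrees counter-clockwise from the slot
- stop_b (a point): the same on the second stop, opposite the slot
- stop_c (a point): the same on the third stop, 60 degrees clockwise from the slot
- lock_bar (a joint): travel of the lock bar towards the wheel's axis in m: 0 = right out, 0.036 = fully home (end stop). Starts within 6 mm of right out. About 2 N of sliding friction, no spring: it stays where it is left. Flat steel bar 16 mm wide and 10 mm high, at the height of the wheel disc, with a nose tapered to 8 mm; its nose runs against the solid rim unless the slot faces it, and a slot a few mm off is drawn into line by the taper
- thumb_plate (a point): the middle of the outer face of the lock bar's upright thumb plate (36 mm wide, 8 mm thick, from 62 to 114 mm above the table; this point is 92 mm above the table, and 198 mm from the wheel's axis when the bar is right out, 162 mm when it is home). Push it towards the wheel's axis
- cup_center (a point): the centre, 20 mm above its underside, of the flower cup cut from a bottle's foot: 82 mm across, 48 mm tall to the petal tips, loose, standing on the middle of the wheel between the three stops' pads
- tub_center (a point): the centre (22 mm up) of the small white tub of paint, 76 mm across and 45 mm tall, loose on the table: leave alone
- bottle_center (a point): the centre (70 mm up) of the paint bottle, 64 mm across and 140 mm tall, loose on the table: leave alone
- brush_center (a point): the centre of the paint brush lying on the table, about 190 mm long, 12 mm thick: leave alone
Things that resemble listed ones, but are neither listed nor needed, are in the scene too. What is shaped like the part that bears cup_center but green or orange is not meant.

How it is judged:
On the way, in this order (a step that is already met when the one before it is completed fails the run):
1. the wheel is turned until the slot faces the lock bar, the bar not yet in (y of slot_mouth in the frame of turntable between -0.01 and 0.01 m and x of slot_mouth in the frame of turntable between 0.05 and 0.15 m and value of joint lock_bar below 0.014 m), for 0.2 s.
2. the lock bar is pushed fully home in the slot (value of joint lock_bar above 0.033 m), for 0.2 s.
At the end, for the whole second after the job is handed in: The lock bar is fully home (within 3 mm of its end stop) in the wheel's slot, the slot in line with it within 6 mm; the cup stands upright (within about 9 degrees) in the middle of the wheel (within 20 mm); tub, bottle and brush are within 20 mm of where they stood (value of joint lock_bar above 0.033 m and y of slot_mouth in the frame of turntable between -0.006 and 0.006 m and x of slot_mouth in the frame of turntable between 0.05 and 0.15 m and z of cup_center in the frame of turntable between 0.088 and 0.104 m and x of cup_center in the frame of turntable between -0.02 and 0.02 m and y of cup_center in the frame of turntable between -0.02 and 0.02 m and angle between cup_center's own z axis and vertical below 0.15 rad and distance of each of tub_center, bottle_center, brush_center from where it was at the start of the episode below 0.02 m); the robot touches nothing.
It fails at once if the flower cup is lifted off the wheel (by more than 12 mm) (z of cup_center in the frame of turntable above 0.108 m).
It fails at once if the flower cup is tipped (by more than 20 degrees) (angle between cup_center's own z axis and vertical above 0.35 rad).
It fails at once if the arm or the gripper's body, not the fingers, pushes on the turntable (over 8 N) (contact force between the arm and turntable above 8 N).
It fails at once if the paint tub, paint bottle or brush is lifted or moved by more than 20 mm (distance of any of tub_center, bottle_center, brush_center from where it was at the start of the episode above 0.02 m).
It also fails if it takes over 56 s, if anything falls off the work surface, if the arm or the gripper's body presses on something with over 40 N, if the wrist force passes 120 N, or if a joint passes its speed limit or range.

## Working session

There is one attempt and no reset: what is moved stays moved. The work goes in short steps, each a Python script; the robot and the scene stay as the last script left them, time stands still between calls to the robot, and variables do not carry over. Pictures are saved under pics/ and viewed, at most 10 in all, crops included, and the job is handed in when it is done.

```bash
mkdir -p pics; cat > h.py <<'E'
import numpy as np, cv2
from scipy.spatial.transform import Rotation as R
from workcell import bot
def cloud(name, d):
    c=bot.get_calibration(name)
    K=np.array([[c['fx'],0,c['cx']],[0,c['fy'],c['cy']],[0,0,1.]])
    v,u=np.mgrid[0:400,0:640]
    p=np.stack([u,v],-1).reshape(-1,1,2).astype(np.float64)
    n=cv2.undistortPoints(p,K,np.array([c['k1'],0,0,0.])).reshape(400,640,2)
    P=np.stack([n[...,0]*d,-n[...,1]*d,-d],-1)
    return P@R.from_quat(c['orientation']).as_matrix().T+np.array(c['position'])
def snap(name,tag):
    im,d=bot.camera(name)
    np.savez(f'pics/{tag}.npz',im=im,P=cloud(name,d),d=d)
    cv2.imwrite(f'pics/{tag}.png',im[...,::-1])
    return im,cloud(name,d)
E
python3 - <<'E'
from h import *
for n in('top','side'): snap(n,n+'0'); print(bot.get_calibration(n))
print(bot.read_clock(), bot.read_tool_rot())
E
```

```text
{'fx': 449.414402982677, 'fy': 449.414402982677, 'cx': 322.69894049536333, 'cy': 203.40986265512382, 'k1': -0.10030381648486623, 'position': array([0.49983385, 0.04934001, 1.00946293]), 'orientation': array([-0.05335538,  0.05118404,  0.71127373, -0.69901579])}
{'fx': 487.1655330164024, 'fy': 487.1655330164024, 'cx': 311.06090255962914, 'cy': 206.77182829700163, 'k1': -0.12745278580674196, 'position': array([0.39408843, 0.66987318, 0.7014914 ]), 'orientation': array([-0.06864043,  0.39863857,  0.89890915, -0.1683393 ])}
0.1 [-1.33529874e-01  9.91044487e-01  7.57525978e-04 -1.55873540e-04]
```

View pics/top0.png

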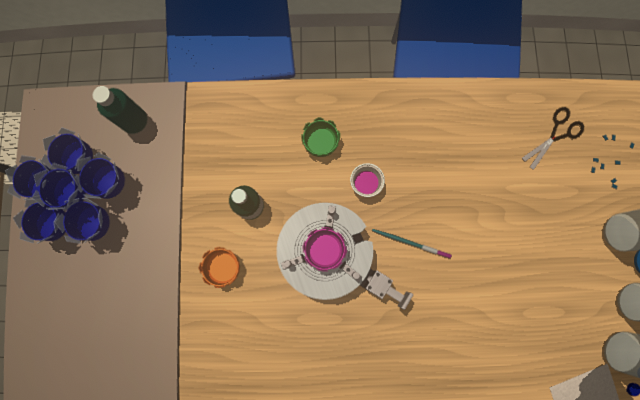

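View pics/side0.png

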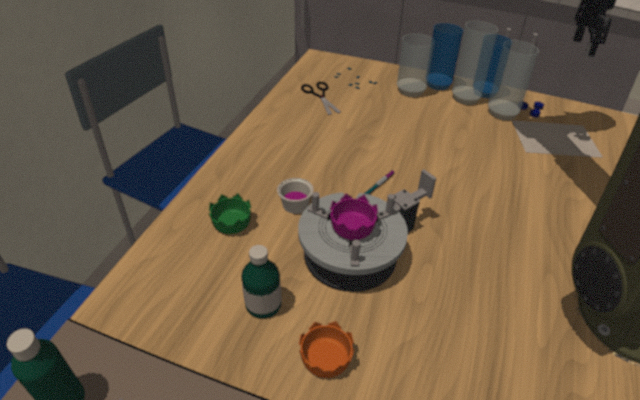

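Top view: wheel centre is about (325,251), with stops near (333,212), (288,266) and (356,275). The slot looks to be near (362,238) and the bar and plate run to (405,300). Next I'll compute positions.

```bash
cat > m.py <<'E'
from h import *
import sys
def measure(tag):
    D=np.load(f'pics/{tag}.npz');P=D['P'];im=D['im']
    Z=P[...,2]
    reg=np.zeros(Z.shape,bool);reg[180:330,260:430]=True
    m=reg&(abs(Z-.076)<.006)
    pts=P[m][:,:2]
    c=np.median(pts,0)
    # convex hull -> min circle
    from scipy.optimize import least_squares
    for _ in range(4):
        r=np.linalg.norm(pts-c,axis=1);a=np.arctan2(*(pts-c).T[::-1])
        sel=r<.112
        E=[]
        for k in np.arange(-np.pi,np.pi,.1):
            q=sel&(abs(a-k)<.05)
            if q.sum(): E.append(pts[q][np.argmax(r[q])])
        E=np.array(E)
        s=least_squares(lambda x:np.linalg.norm(E-x[:2],axis=1)-x[2],[*c,.1],loss='soft_l1',f_scale=.002).x;c=s[:2]
    print('wheel',s,'z',np.median(P[m][:,2]))
    r=np.linalg.norm(P[...,:2]-c,axis=-1)
    mk=(reg&(Z>.108)&(Z<.13)&(r>.06)&(r<.1)).astype(np.uint8)
    n,L=cv2.connectedComponents(mk)
    for i in range(1,n):
        q=P[L==i]
        if len(q)>5:
            w=q[:,:2].mean(0)-c; print('stop',q.mean(0),len(q),'r',np.hypot(*w),'ang',np.degrees(np.arctan2(w[1],w[0])))
    q=P[reg&(Z>.10)&(Z<.13)&(r>.14)&(r<.23)]
    w=q[:,:2].mean(0)-c;print('plate',q.mean(0),len(q),'r',np.hypot(*w),'ang',np.degrees(np.arctan2(w[1],w[0])))
    q=P[reg&(Z>.07)&(Z<.09)&(r>.112)&(r<.15)]
    w=q[:,:2].mean(0)-c;print('guide',q.mean(0),len(q),'ang',np.degrees(np.arctan2(w[1],w[0])))
    # low spots within ring
    mk=reg&(Z<.066)&(r>.068)&(r<.096);q=P[mk]
    A=np.degrees(np.arctan2(q[:,1]-c[1],q[:,0]-c[0]));h,e=np.histogram(A,36,(-180,180))
    print('low',[(int(b),int(n)) for b,n in zip(e,h) if n])
    return c
if __name__=='__main__': measure(sys.argv[1])
E
python3 m.py top0
python3 -c "
import cv2;i=cv2.imread('pics/top0.png')[190:320,260:430];cv2.imwrite('pics/c.png',cv2.resize(i,None,fx=4.5,fy=4.5,interpolation=2))"
```

```text
wheel [0.54129226 0.04974573 0.09965894] z 0.0767119115378962
stop [0.61920411 0.03468337 0.11984984] 42 r 0.07935446069233239 ang -10.941758437237157
stop [0.5146765  0.12499444 0.11981365] 42 r 0.07981708770385895 ang 109.47888560954647
stop [ 0.48902247 -0.01137285  0.11979677] 41 r 0.08042145652277873 ang -130.5377017751681
plate [ 0.43745676 -0.11065476  0.11196764] 82 r 0.1910762352948371 ang -122.91706351104224
guide [ 0.47036236 -0.05994361  0.08042335] 386 ang -122.88846748578493
low [(-80, 48), (-70, 61)]
```

View pics/c.png

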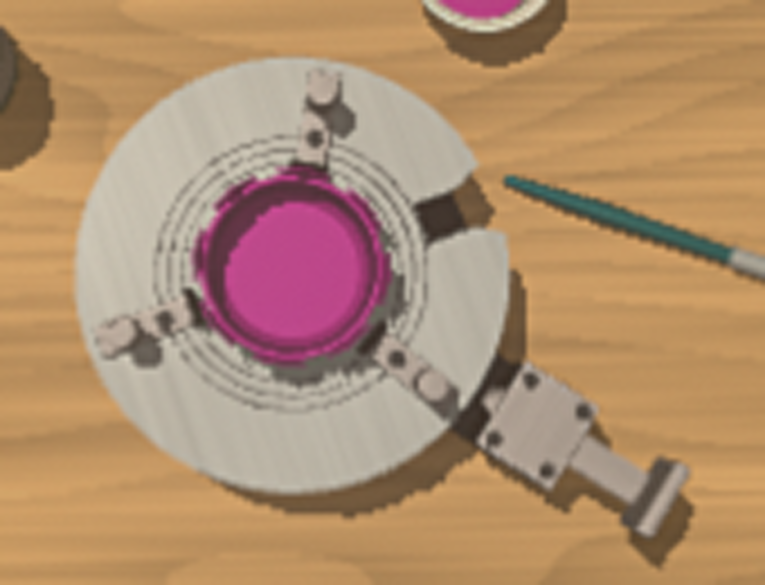

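The slot is at -70.6° and the bar axis at -122.9°, so the wheel must turn 52.3° clockwise. I'll push stop_a (at -10.9°) from its counter-clockwise side with closed fingers.

```bash
cat >> h.py <<'E'
C=np.array([.5413,.0497]); AX=np.radians(-122.9)
def ori(psi): return (R.from_euler('z',psi)*R.from_quat([1,0,0,0])).as_quat()
def rot(a): return np.array([[np.cos(a),-np.sin(a)],[np.sin(a),np.cos(a)]])
def pushpose(phi_deg,d,z,flip=180):
    a=np.radians(phi_deg); p=C+rot(a)@np.array([.080,d])
    return [*p,z],ori(a+np.radians(flip))
def barpose(r,z,flip=90):
    p=C+r*np.array([np.cos(AX),np.sin(AX)])
    return [*p,z],ori(AX+np.radians(flip))
E
python3 - <<'E'
from h import *
for f in(0,180):
  for phi in(-11,-63): print(f,phi,np.round(bot.solve_ik(*pushpose(phi,.03,.112,f)),2) if bot.solve_ik(*pushpose(phi,.03,.112,f)) is not None else None)
for f in(90,-90):
  for r in(.23,.176):
    q=bot.solve_ik(*barpose(r,.11,f)); print(f,r,None if q is None else np.round(q,2))
D=np.load('pics/top0.npz')['P']
for n,(u,v) in dict(tub=(367,182),bottle=(238,196)).items(): print(n,D[v,u])
bot.grip(0.0)
bot.movep(*pushpose(-10.9,.042,.25)); print(bot.read_ee_pos(),bot.read_clock())
bot.servo_line(pushpose(-10.9,.042,.112)[0],rate=.1)
print(bot.read_wrist_force())
p,o=pushpose(-10.9,.026,.112); print(bot.servo_line(p,o,rate=.06))
print(bot.read_wrist_force(),bot.read_clock()); snap('top','top1'); snap('side','side1')
E
python3 m.py top1
```

```text
0 -11 [ 0.42  0.14 -0.06  0.   -1.36  0.96]
0 -63 [ 0.32  0.08 -0.13  0.   -1.36  0.15]
180 -11 [ 0.42  0.14 -0.06  0.   -1.36 -2.18]
180 -63 [ 0.32  0.08 -0.13  0.   -1.36 -2.99]
90 0.23 [ 0.13 -0.38 -0.55  0.   -1.41  0.87]
90 0.176 [ 0.23 -0.33 -0.51  0.   -1.39  0.77]
-90 0.23 [ 0.13 -0.38 -0.55  0.   -1.41 -2.28]
-90 0.176 [ 0.23 -0.33 -0.51  0.   -1.39 -2.37]
tub [ 0.69498368 -0.04951154  0.01575722]
bottle [0.64732204 0.21763123 0.1390897 ]
[0.62786759 0.07508588 0.25007889] 3.7
[ 0.37704795 -0.00736926 -0.68710018]
False
[-0.28136949 -0.47565493 -0.82959939] 5.65
wheel [0.53545189 0.04838548 0.09679264] z 0.07676008015157731
stop [0.51478012 0.12485814 0.11984476] 43 r 0.07921735834228188 ang 105.12643993544314
stop [ 0.48914036 -0.01112699  0.1197567 ] 43 r 0.07540882743844311 ang -127.88940867692774
plate [ 0.43759008 -0.11081157  0.11200997] 81 r 0.18687063144955 ang -121.57992604011906
guide [ 0.46874689 -0.06293991  0.08050556] 381 ang -120.92959739595541
low [(-80, 16), (-70, 73), (-60, 16)]
```

The flip=180 wrist would reach its limit, so I'll re-enter with flip=0. Wheel angle now comes from the visible stops with the centre fixed.

```bash
cat >> h.py <<'E'
def wheel_angle(name='top',tag=None):
    im,P=snap(name,tag) if tag else (lambda a:(a[0],cloud(name,a[1])))(bot.camera(name))
    w=P[...,:2]-C; r=np.linalg.norm(w,axis=-1)
    m=((P[...,2]>.115)&(P[...,2]<.124)&(r>.07)&(r<.09)).astype(np.uint8)
    n,L=cv2.connectedComponents(m); out=[]
    for i in range(1,n):
        q=w[L==i]
        if 25<len(q)<60: out.append((round(float(np.degrees(np.arctan2(*q.mean(0)[::-1]))),1),len(q)))
    return out
E
python3 - <<'E'
from h import *
bot.servo_line(pushpose(-10.9,.045,.112)[0],rate=.1)
bot.servo_line(pushpose(-10.9,.045,.15)[0],rate=.15)
bot.movep(*pushpose(-10.9,.045,.15,0))
bot.servo_line(pushpose(-10.9,.045,.112,0)[0],rate=.1)
print(wheel_angle(),bot.read_clock())
for phi in (-10.9,-20,-28): 
    p,o=pushpose(phi,.0225,.112,0); bot.servo_line(p,o,rate=.06)
    print(phi,wheel_angle(),bot.read_wrist_force(),bot.read_clock())
E
```

```text
[(109.4, 41), (-130.5, 40)] 9.725
-10.9 [(109.4, 41), (-130.5, 40)] [ 0.46982619  0.12113821 -0.18354464] 10.3
-20 [(100.6, 40), (-139.6, 40)] [-0.16053035 -0.1675417   0.17018656] 10.7167
-28 [(92.6, 39), (-147.4, 38)] [ 0.49743677  0.43968658 -0.81259695] 11.1083
```

```bash
python3 - <<'E'
from h import *
for phi in (-36,-44,-52,-58): 
    p,o=pushpose(phi,.0225,.112,0); bot.servo_line(p,o,rate=.06)
a=wheel_angle(); print(a)
def est(a):
    return np.mean([((x+60+60)%120)-60 for x,_ in a])  # stop_a mod 120 in (-120..0)
s=est(a); s=s if s<0 else s-120
print('stop_a',s,bot.read_clock())
if abs(s+58)<3:
    phi=-58+(-62.9-s)
    p,o=pushpose(phi,.0225,.112,0); bot.servo_line(p,o,rate=.05)
    print(phi,wheel_angle(tag='top2'),bot.read_clock())
E
```

```text
[(-178.2, 39)]
stop_a -118.19999999999999 12.475
```

stop_c is at -178.2°, so stop_a is at -58.2° (my modulo formula was wrong). It needs 4.7° more.

```bash
python3 - <<'E'
from h import *
p,o=pushpose(-62.7,.0225,.112,0); bot.servo_line(p,o,rate=.05)
print(wheel_angle()); bot.sleep(.2)
p,o=pushpose(-62.7,.035,.112,0); bot.servo_line(p,o,rate=.08)
p[2]=.17; bot.servo_line(p,o,rate=.15)
bot.movep(*barpose(.235,.17,90))
print(wheel_angle(tag='top2'),bot.read_clock(), bot.read_joint_positions())
E
```

```text
[(177.4, 41)]
[(57.2, 39), (-62.9, 41), (177.4, 41)] 14.8583 [ 1.21877138e-01 -4.04199239e-01 -4.53223393e-01 -1.93951498e-05
 -1.52234695e+00  8.74477584e-01]
```

View pics/top2.png

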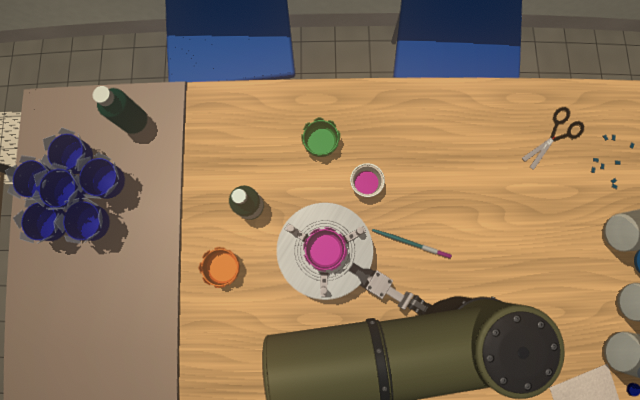

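The slot (around pixel (358,268)) now faces the bar and the cup is in place. Next is pushing the bar home.

```bash
python3 - <<'E'
from h import *
bot.servo_line(barpose(.235,.112)[0],rate=.1)
print(bot.servo_line(barpose(.2,.112)[0],rate=.08,threshold=20), bot.read_wrist_force())
print(bot.servo_line(barpose(.168,.112)[0],rate=.03,threshold=15), bot.read_wrist_force())
r=np.linalg.norm(bot.read_ee_pos()[:2]-C); print('r',r)
bot.sleep(.3)
bot.servo_line(barpose(.235,.112)[0],rate=.08)
bot.servo_line(barpose(.26,.22)[0],rate=.15)
im,P=snap('top','top3'); print(wheel_angle())
w=P[...,:2]-C; x=w@[np.cos(AX),np.sin(AX)]; y=w@[-np.sin(AX),np.cos(AX)]
q=x[(P[...,2]>.108)&(P[...,2]<.117)&(x>.14)&(x<.21)&(abs(y)<.025)]
print('plate x',len(q),q.mean() if len(q) else 0,q.max() if len(q) else 0,bot.read_clock())
E
```

```text
False [ 0.62599188 -0.90274083  0.42546476]
True [-1.06088159 -2.34265971  1.69660123]
r 0.17598911649261328
[(57.3, 39), (-62.9, 41), (177.4, 39)]
plate x 78 0.15793980168131352 0.16218274941424815 19.175
```

View pics/top3.png

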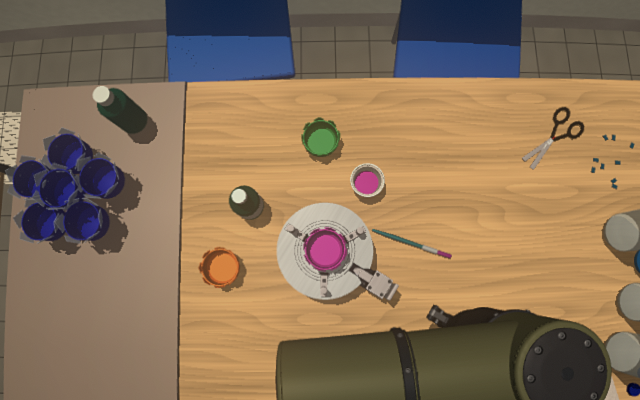

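The plate (around pixel (390,293)) has its centre at 158 mm and outer face at 162 mm, so the bar is fully home. The slot is in line, the cup is in place and the gripper is clear.

```bash
python3 -c "
from workcell import bot
print(bot.close_job())"
```

```text
the job is handed in; nothing more can be done
None
```

I turned the wheel until the slot faced the bar, pushed the lock bar fully home, and handed the job in about 19 s into the 56 s limit; the last picture shows the cup, tub, bottle and brush still in place, but the judge's verdict was not shown.

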